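# Make up three pharmacy orders

## Task

Make up three orders from the stock on the counter: the amber bottle and the green carton go in the red tray, the white jar and the yellow carton in the blue tray, each bottle or jar upright in the small cell and each carton flat in the large cell, down on the tray's floor. The flat white carton with the red band goes on the checking stand, flat on the sloping plate and square against its ledge. Leave the violet carton and the dark blue bottle where they are.

Things in the scene. Friction and masses are not known exactly. Their poses are not given: they have to be found in the camera images.
- amber_bottle_c (a point): Amber-brown round medicine bottle with a white cap, 42 in diameter, 64 high, about 100 g; the point is its centre, half-way up. Loose, stands upright.
- white_jar_c (a point): White round medicine jar with a black cap and a pale green label, 42 in diameter, 64 high, about 100 g; the point is its centre, half-way up. Loose, stands upright.
- blue_bottle_c (a point): Dark blue round bottle with a bright blue cap, in no order, to be left alone, 42 in diameter, 64 high, about 100 g; the point is its centre, half-way up. Loose, stands upright.
- green_carton_c (a point): Green medicine carton with a white band; 72 long (its x) x 44 wide (its y) x 46 high (its z), about 90 g. The point is its centre, half-way up. Loose, lies flat.
- yellow_carton_c (a point): Yellow medicine carton with a white band; 72 long (its x) x 44 wide (its y) x 46 high (its z), about 90 g. The point is its centre, half-way up. Loose, lies flat.
- violet_carton_c (a point): Violet carton, in no order, to be left alone, with a white band; 72 long (its x) x 44 wide (its y) x 46 high (its z), about 90 g. The point is its centre, half-way up. Loose, lies flat.
- white_carton_c (a point): Flat white medicine carton with a red band; 84 long (its x) x 52 wide (its y) x 28 high (its z), about 70 g. The point is its centre, half-way up. Loose, lies flat.
- red_tray: red plastic tray, fixed to the table, 118 (its x) x 178 (its y), walls 5 thick, 24 high, floor 4 thick. Origin: centre of the underside. A 4 mm wall, rim-high, parts it into two cells, each 108 along x: the small cell (bottle or jar), 64 along y, centre at y = -52, and the large cell (carton), 100 along y, centre at y = +34. Small cell on the right as seen from the robot; turned at most 0.25 rad.
- blue_tray: blue plastic tray, fixed to the table, 118 (its x) x 178 (its y), walls 5 thick, 24 high, floor 4 thick. Origin: centre of the underside. A 4 mm wall, rim-high, parts it into two cells, each 108 along x: the small cell (bottle or jar), 64 along y, centre at y = -52, and the large cell (carton), 100 along y, centre at y = +34. Small cell on the right as seen from the robot; turned at most 0.25 rad.
- slope: Bare-metal sloping plate of the checking stand, fixed; rises away from the robot at 22 degrees, 126 up x 130 across. Origin: middle of the line where its upper face meets the ledge at the low end. x runs up the slope, y along the ledge, z square out of the plate. Black ledge at x = -6 to 0, 14 high above the plate. Friction holds a carton where it is put.
There are look-alikes about, which are no part of the job. Leave any pink look-alike of the part that bears white_carton_c alone.

How it is judged:
At the end, for the whole second after the job is handed in: Bottle and jar upright in the small cell, cartons flat in the large cell of their own tray, on its floor (6 mm, 0.12 rad). White carton flat on the slope (0.1 rad), square to the ledge (0.2 rad), its edge within 7 mm of the ledge, centre within 35 mm of the middle. All at rest (x of amber_bottle_c in the frame of red_tray between -0.036 and 0.036 m and y of amber_bottle_c in the frame of red_tray between -0.066 and -0.038 m and z of amber_bottle_c in the frame of red_tray between 0.028 and 0.042 m and angle between each of amber_bottle_c, green_carton_c, white_jar_c, yellow_carton_c's own z axis and vertical below 0.12 rad and linear speed of each of amber_bottle, green_carton, white_jar, yellow_carton, white_carton below 0.02 m/s and x of green_carton_c in the frame of red_tray between -0.034 and 0.034 m and y of green_carton_c in the frame of red_tray between 0.004 and 0.064 m and z of green_carton_c in the frame of red_tray between 0.019 and 0.033 m and x of white_jar_c in the frame of blue_tray between -0.036 and 0.036 m and y of white_jar_c in the frame of blue_tray between -0.066 and -0.038 m and z of white_jar_c in the frame of blue_tray between 0.028 and 0.042 m and x of yellow_carton_c in the frame of blue_tray between -0.034 and 0.034 m and y of yellow_carton_c in the frame of blue_tray between 0.004 and 0.064 m and z of yellow_carton_c in the frame of blue_tray between 0.019 and 0.033 m and z of white_carton_c in the frame of slope between 0.008 and 0.019 m and y of white_carton_c in the frame of slope between -0.035 and 0.035 m and angle between the z axis of white_carton_c and the z axis of slope, either way round below 0.1 rad and ((angle between the x axis of white_carton_c and the x axis of slope, either way round below 0.2 rad and x of white_carton_c in the frame of slope between 0.038 and 0.052 m) or (angle between the x axis of white_carton_c and the y axis of slope, either way round below 0.2 rad and x of white_carton_c in the frame of slope between 0.022 and 0.036 m))); the robot touches nothing.
It fails at once if the violet carton was moved more than 25 mm (distance of violet_carton_c from where it was at the start of the episode above 0.025 m).
It fails at once if the dark blue bottle was moved more than 25 mm (distance of blue_bottle_c from where it was at the start of the episode above 0.025 m).
It also fails if it takes over 125 s, if anything falls off the work surface, if the arm or the gripper's body presses on something with over 40 N, if the wrist force passes 120 N, or if a joint passes its speed limit or range.

## Robot

A 6-joint arm with a two-finger parallel gripper is mounted at the origin on the work surface. World frame = base frame: x ahead of the robot, y to its left, z up, the work surface at z = 0. Lengths are in m, angles in rad, forces in N, time in s.
With the tool pointing down it reaches from about 0.325 to 0.75 m from the base axis. Payload 7.6 kg.
Tool frame: the origin (TCP) lies at the very end of the fingers, on their centre line; the grasp point (between the pads) lies 19 mm behind it; z points along the fingers, y is the line along which they close (so a half turn about z gives the same grasp; the last joint's range is limited). The gripper opens to 85 mm and grips with 20 to 120 N. Pads are 22 mm wide; open, the fingers measure 114 mm over their backs; the gripper's body (76 mm by 85 mm) begins 54 mm behind the grasp point. The pads swing forward as they close: fully open they stand 13 mm farther back than shut.
Start: joints at [1.062, 0.052, 1.401, -0, 1.689, -0.07], TCP at [0.223, 0.475, 0.231] pointing down, gripper open.
Joint ranges: [-2.9, 2.9], [-0.91, 2.17], [0.12, 2.37], [-1.06, 4.2], [0.26, 2.73], [-2.93, 2.93]. Speed limits (rad/s): [2.57, 2.57, 3.01, 3.14, 3.14, 3.14].

## Interface

Orientations are given as a unit quaternion [w, x, y, z].
In Python, from plant import manip, snapshot gives the robot as it stands.
- The arm moves only by the tool servo_tool, never from a script. Its arguments are lists of equal length, an entry for each row: "xyz": the shift along the world's x, y, z as a fraction of full scale, a list of three; "rot": the turn, a rotation vector about the world's x, y, z as a fraction of full scale, a list of three; "claw": the opening, from -1 (shut) to 1 (fully open). A call has exactly 5 rows; each row is the pose to reach, as a shift and turn from the pose commanded when the call began; what a row does not reach only later rows make up. Full scale, the value 1, is 0.3 m for a shift and 45 degrees for a turn. A row lasts 1/10 s, in which the tool goes at most 50 mm and 8.59 degrees, less where a joint would pass 70% of its speed; a pose out of reach is approached as far as the arm can. A call with a number of a shift or a turn outside -1 to 1 is refused whole. A call with a gripper value outside its range is refused whole. The fingers move at their own pace and stop on an object; "newtons" is the grip in N (left out, the last holds). Time passes only in rows, so rows that repeat a pose let the fingers close, or fill a call up. It gives the time, the measured TCP pose, the force, the opening and the grip force at its end, in the units of the state.
- manip.observe(): the state, without advancing time (a new reading comes with each control period).
- snapshot(name): name is "side" or "top" or "wrist"; returns a dict with "image" (400x640x3 uint8, red, green, blue), "range_z" (400x640 float32, m along the optical axis (not along the pixel's ray), 0 where there is no reading), "K" (3x3 intrinsics, pixels), "pose" (4x4, takes a point from camera to world coordinates). Camera axes: x right, y up, looking along -z (the intrinsics and any distortion apply to the point x, -y, -z); pixel columns grow to the right and rows downward; lengths in m; the calibration is good to about 2 mm. A picture is of the moment at which its call begins.
- manip.sign_off(): hands the job in; it is judged then, once.
The state is a dict: "clock": time; "qpos": joint angles; "qvel": joint speeds; "joint_torque": joint torques, N m; "ee_pos": TCP position; "tool_rot": TCP orientation; "wrist_force": force on the tool from outside, world axes, zero at the start; "moment": the same for the moment, N m; "finger_gap": finger opening in m; "grasp_force": force on a finger pad.
Only numpy, scipy, OpenCV 4.12 (cv2) and the standard library are available. Lean on these libraries where they do the work, as an engineer would, in place of code of your own. Each camera call takes 0.05 s, during which the arm holds its last target. There are 200 camera calls.

## Working session

There is one attempt and no reset: what is moved stays moved. The work goes in short steps, Python scripts to look and compute and a tool call to move; the robot and the scene stay as the last step left them, time stands still between calls to the robot, and variables do not carry over. Pictures are saved under pics/ and viewed, at most 14 in all, crops included, and the job is handed in when it is done.

Besides the shell and the picture viewer there is one more tool, called after "Call:" as name(argument=value, ...), one argument or row to a line, values as JSON. servo_tool: Moves the arm, as the interface text tells. Its arguments: {"type":"object","properties":{"xyz":{"type":"array"},"rot":{"type":"array"},"claw":{"type":"array"},"newtons":{"type":"number"}},"required":["xyz","rot","claw"]}

```bash
ls; mkdir -p pics; python3 - <<'E'
from plant import manip, snapshot
import cv2,numpy as np
for n in ("top","side"):
    s=snapshot(n); cv2.imwrite(f"pics/{n}0.png",s["image"][:,:,::-1]); np.savez(f"{n}0.npz",**s)
    print(n,s["K"].tolist(),s["pose"].round(3).tolist(),[k for k in s])
print(manip.observe())
E
```

```text
pics
top [[368.878432207802, 0.0, 320.8645955009429], [0.0, 368.878432207802, 198.42860295137848], [0.0, 0.0, 1.0]] [[-0.021, 0.982, -0.187, 0.328], [-1.0, -0.021, 0.001, -0.0], [-0.003, 0.187, 0.982, 1.017], [0.0, 0.0, 0.0, 1.0]] ['image', 'range_z', 'K', 'pose']
side [[497.93814403949216, 0.0, 324.92442567886724], [0.0, 497.93814403949216, 191.18270667022438], [0.0, 0.0, 1.0]] [[0.756, 0.438, -0.487, -0.293], [-0.655, 0.489, -0.576, -0.935], [-0.014, 0.754, 0.656, 1.134], [0.0, 0.0, 0.0, 1.0]] ['image', 'range_z', 'K', 'pose']
{'clock': 0.1, 'qpos': array([ 1.06167359e+00,  5.27827044e-02,  1.40161416e+00,  1.16983348e-05,
        1.68861098e+00, -7.03174095e-02]), 'qvel': array([ 7.76890880e-05, -4.64156542e-04, -2.21324452e-03, -7.30526144e-04,
       -1.51327971e-03,  1.89289611e-04]), 'joint_torque': array([ 1.78897360e-03, -3.82578850e+01, -3.60986459e+01, -7.76613001e-05,
        4.79241513e-03,  4.98642271e-05]), 'ee_pos': array([0.22290412, 0.47503397, 0.23055654]), 'tool_rot': array([-2.07714982e-04,  2.17645924e-01,  9.76027536e-01, -6.76443689e-04]), 'wrist_force': array([-0.27296005,  0.56740499, -0.29903342]), 'moment': array([ 0.01690473, -0.05115206, -0.01885954]), 'grasp_force': 0.0, 'finger_gap': 0.08555543866167459}
```

View pics/top0.png

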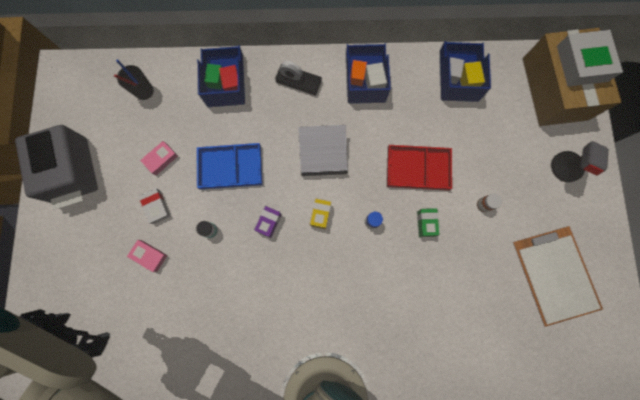

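View pics/side0.png

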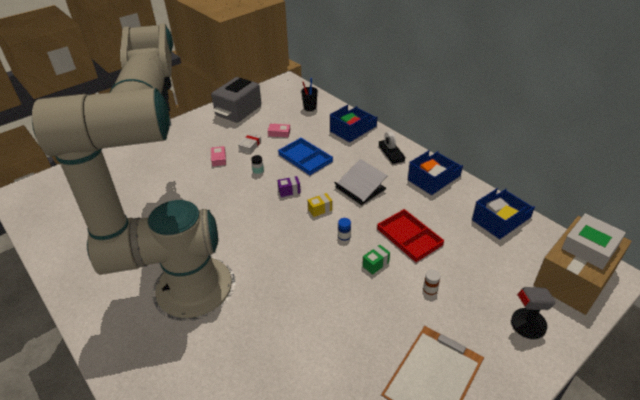

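Top view: blue tray ~(230,166), red tray ~(420,168), stand ~(323,150), white carton ~(153,207), jar (206,230), violet (268,222), yellow (320,213), blue bottle (374,219), green (429,223), amber (490,203). Pink look-alikes are at (158,157) and (146,256). The side view agrees.

```bash
cat > h.py <<'E'
import numpy as np,cv2
def cloud(s):
    z=s["range_z"].astype(float);K=s["K"];v,u=np.indices(z.shape)
    p=np.stack([(u-K[0,2])/K[0,0]*z,-(v-K[1,2])/K[1,1]*z,-z],-1)
    w=p@s["pose"][:3,:3].T+s["pose"][:3,3]; w[z<=0]=np.nan
    return w
def rect(P):
    """min-area rect: centre, long side, short side, yaw of the long side"""
    (c,(a,b),t)=cv2.minAreaRect((P[:,:2]*1000).astype(np.float32))
    if a<b:a,b,t=b,a,t+90
    t=(t+90)%180-90
    return np.round([c[0],c[1],a,b,t],1)
E
python3 - <<'E'
from h import *
t=np.load("top0.npz");w=cloud(t)
R={"amber":(490,203,16),"green":(429,223,20),"bluebot":(374,219,14),"yellow":(320,213,20),"violet":(268,222,20),"jar":(206,230,15),"white":(153,207,22)}
print("table",np.nanmedian(w[280:300,180:280,2]))
for n,(u,v,r) in R.items():
    p=w[v-r:v+r,u-r:u+r].reshape(-1,3);p=p[np.isfinite(p[:,2])]
    zt=np.percentile(p[p[:,2]>.015][:,2],80)
    q=p[abs(p[:,2]-zt)<.008]; print(n,round(zt,4),len(q),rect(q),(q[:,:2].mean(0)*1000).round(1))
im=t["image"].astype(int)
for n,(u,v) in {"red":(420,168),"blue":(230,166)}.items():
    c=im[v-40:v+40,u-45:u+45];p=w[v-40:v+40,u-45:u+45]
    m=(c[...,0]>c[...,1]*2)if n=="red" else (c[...,2]>c[...,0]*2)
    m&=(p[...,0]<.62)
    q=p[m];q=q[(q[:,2]>.017)&(q[:,2]<.035)]; print(n,len(q),rect(q))
    q=p[m]; print(rect(q),np.percentile(q[:,2],[5,50,95]))
p=w[118:178,293:353].reshape(-1,3);q=p[(p[:,2]>.02)]
print("slope",len(q),rect(q),np.percentile(q[:,2],[1,10,50,90,99]))
q=q[q[:,2]>.03];A=np.c_[q[:,:2],np.ones(len(q))];k=np.linalg.lstsq(A,q[:,2],rcond=None)[0];print(k,np.degrees(np.arctan(np.hypot(*k[:2]))),np.degrees(np.arctan2(k[1],k[0])),np.std(A@k-q[:,2]))
E
```

```text
table 0.00033880440492373154
amber 0.0648 191 [ 495.  -453.1   39.6   37.9  -54.2] [ 494.  -451.9]
green 0.0476 469 [ 445.3 -286.4   72.4   45.1   -0.6] [ 444.1 -286.1]
bluebot 0.0654 187 [ 453.6 -139.1   39.2   36.5  -46.9] [ 453.4 -139.1]
yellow 0.0478 445 [475.1   2.7  71.8  43.9 -13.5] [474.7   2.6]
violet 0.0476 454 [456.5 144.8  71.8  44.8 -24.7] [456.  144.5]
jar 0.0648 191 [438.8 305.6  38.6  37.3 -88.2] [438.4 305.8]
white 0.0294 614 [508.3 459.6  84.3  54.4  25.5] [507.8 458.9]
red 289 [ 582.9 -276.6  176.8   81.    87.3]
[ 582.9 -276.6  176.8   81.2   87.3] [0.00162173 0.00501085 0.02509462]
blue 232 [588.3 253.6 175.1  62.8 -89.3]
[590.8 253.2 174.7  63.9 -87.8] [0.00151925 0.00473524 0.02500817]
slope 2124 [650.   -8.2 130.5 128.9 -88.6] [0.02042336 0.02420733 0.04083165 0.05944971 0.06415059]
[ 0.3639701   0.00718979 -0.19706478] 20.00358544923991 1.1316625521992647 0.0027655252672532426
```

```bash
python3 - <<'E'
from h import *
t=np.load("top0.npz");w=cloud(t)
im=t["image"].astype(int)
for n,(u,v) in {"red":(420,168),"blue":(230,166)}.items():
    c=im[v-30:v+30,u-45:u+45];p=w[v-30:v+30,u-45:u+45]
    m=(c[...,0]>c[...,1]*2)if n=="red" else (c[...,2]>c[...,0]*2)
    q=p[m];q=q[(q[:,2]>.017)&(q[:,2]<.035)]; print(n,len(q),rect(q))
p=w[118:185,290:356];
print("slope centre column z by row, and x",[(118+i,*(p[i,33]*1000).round(1)) for i in range(0,67,3)])
b=p[8:47,8:58].reshape(-1,3);b=b[(b[:,2]>.02)]
A=np.c_[b[:,:2],np.ones(len(b))];k=np.linalg.lstsq(A,b[:,2],rcond=None)[0];print(k,np.degrees(np.arctan(k[:2])),np.std(A@k-b[:,2]))
g=im.sum(2)[118:185,290:356]
print("gray col",[(118+i,g[i,33]) for i in range(40,67)])
m=(p[...,2]>.012);q=p[m];print(rect(q),len(q))
E
```

```text
red 457 [ 602.4 -277.9  178.1  117.    85.4]
blue 426 [618.1 255.1 175.4 117.3 -86.6]
slope centre column z by row, and x [(118, np.float64(763.4), np.float64(-12.4), np.float64(-3.7)), (121, np.float64(751.7), np.float64(-12.2), np.float64(1.9)), (124, np.float64(742.1), np.float64(-11.9), np.float64(2.7)), (127, np.float64(708.0), np.float64(-11.0), np.float64(65.1)), (130, np.float64(701.5), np.float64(-10.9), np.float64(59.7)), (133, np.float64(692.6), np.float64(-10.7), np.float64(60.3)), (136, np.float64(687.2), np.float64(-10.6), np.float64(51.6)), (139, np.float64(680.3), np.float64(-10.4), np.float64(46.7)), (142, np.float64(672.2), np.float64(-10.3), np.float64(45.0)), (145, np.float64(663.9), np.float64(-10.1), np.float64(43.9)), (148, np.float64(656.1), np.float64(-9.9), np.float64(41.4)), (151, np.float64(648.7), np.float64(-9.8), np.float64(37.5)), (154, np.float64(640.8), np.float64(-9.6), np.float64(35.1)), (157, np.float64(633.0), np.float64(-9.4), np.float64(32.3)), (160, np.float64(626.0), np.float64(-9.3), np.float64(27.0)), (163, np.float64(618.9), np.float64(-9.
[... 481 characters left out ...]
0.22473151] [22.03021178  0.50787394] 0.0020769855370630867
gray col [(158, np.int64(414)), (159, np.int64(417)), (160, np.int64(413)), (161, np.int64(423)), (162, np.int64(424)), (163, np.int64(406)), (164, np.int64(415)), (165, np.int64(395)), (166, np.int64(391)), (167, np.int64(402)), (168, np.int64(406)), (169, np.int64(405)), (170, np.int64(373)), (171, np.int64(274)), (172, np.int64(179)), (173, np.int64(152)), (174, np.int64(191)), (175, np.int64(269)), (176, np.int64(312)), (177, np.int64(321)), (178, np.int64(369)), (179, np.int64(451)), (180, np.int64(487)), (181, np.int64(486)), (182, np.int64(487)), (183, np.int64(492)), (184, np.int64(488))]
[650.   -8.2 130.5 128.9 -88.6] 2271
```

Call:
servo_tool(
  xyz=[
    [0.95,-0.05,-0.25],
    [0.95,-0.05,-0.25],
    [0.95,-0.05,-0.25],
    [0.95,-0.05,-0.25],
    [0.95,-0.05,-0.25],
  ],
  rot=[
    [0,0,0.95],
    [0,0,0.95],
    [0,0,0.95],
    [0,0,0.95],
    [0,0,0.95],
  ],
  claw=[1,1,1,1,1],
)

```text
clock: 0.6
ee_pos: [0.4634, 0.4622, 0.1675]
tool_rot: [-0.0, -0.154, 0.988, -0.0]
wrist_force: [0.3, 1.1, 0.3]
finger_gap: 0.0853
grasp_force: 0.0
```

```bash
cat > go.py <<'E'
# go.py x y z closing_yaw_deg [tilt_deg about slope y]: shift/turn fractions from the present pose
import sys,numpy as np
from scipy.spatial.transform import Rotation as R
from plant import manip
a=[float(v) for v in sys.argv[1:]];s=manip.observe();q=s["tool_rot"]
C=R.from_quat(q[[1,2,3,0]]);t=np.radians(a[3])
y=np.array([np.cos(t),np.sin(t),0]);z=np.array([0,0,-1.]);best=None
for sg in(1,-1):
    T=R.from_matrix(np.c_[np.cross(sg*y,z),sg*y,z])
    if len(a)>4:T=R.from_rotvec(-np.radians(a[4])*y)*T   # y = slope's y
    r=(T*C.inv()).as_rotvec()
    if best is None or np.linalg.norm(r)<np.linalg.norm(best):best=r
print("xyz",((np.array(a[:3])-s["ee_pos"])/.3).round(3),"rot",(best/np.radians(45)).round(3),"clock",round(s["clock"],2),"gap",round(s["finger_gap"],4),s["grasp_force"],"pos",s["ee_pos"].round(4))
E
python3 go.py .508 .4592 .05 115.5
```

```text
xyz [ 0.149 -0.01  -0.392] rot [ 0.    -0.001  0.174] clock 0.6 gap 0.0853 0.0 pos [0.4634 0.4622 0.1675]
```

Call:
servo_tool(
  xyz=[
    [0.149,-0.01,-0.1],
    [0.149,-0.01,-0.3],
    [0.149,-0.01,-0.392],
    [0.149,-0.01,-0.392],
    [0.149,-0.01,-0.392],
  ],
  rot=[
    [0,0,0.174],
    [0,0,0.174],
    [0,0,0.174],
    [0,0,0.174],
    [0,0,0.174],
  ],
  claw=[1,1,1,1,1],
)

```text
clock: 1.1
ee_pos: [0.5061, 0.4598, 0.0512]
tool_rot: [-0.001, -0.218, 0.976, -0.0]
wrist_force: [-0.1, 0.4, 1.2]
finger_gap: 0.0853
grasp_force: 0.0
```

```bash
python3 go.py .508 .4592 .006 115.5; python3 - <<'E'
from plant import snapshot
import cv2
cv2.imwrite("pics/w1.png",snapshot("wrist")["image"][:,:,::-1])
E
```

```text
xyz [ 0.006 -0.002 -0.151] rot [ 0.001 -0.001  0.007] clock 1.1 gap 0.0853 0.0 pos [0.5061 0.4598 0.0512]
```

View pics/w1.png

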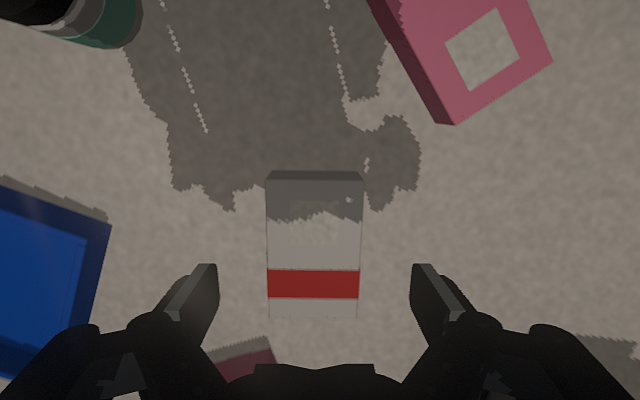

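The white carton (cols 267–360) is centred and square between the fingers (215–412), with the red band at row 284. Going down to grip.

Call:
servo_tool(
  xyz=[
    [0.006,-0.002,-0.1],
    [0.006,-0.002,-0.151],
    [0.006,-0.002,-0.151],
    [0.006,-0.002,-0.151],
    [0.006,-0.002,-0.151],
  ],
  rot=[
    [0,0,0.007],
    [0,0,0.007],
    [0,0,0.007],
    [0,0,0.007],
    [0,0,0.007],
  ],
  claw=[1,1,1,-1,-1],
  newtons=40,
)

```text
clock: 1.65
ee_pos: [0.5089, 0.4599, 0.0079]
tool_rot: [0.001, -0.221, 0.975, 0.001]
wrist_force: [0.2, 0.6, 0.3]
finger_gap: 0.0592
grasp_force: 0.0
```

Call:
servo_tool(
  xyz=[
    [0,0,0],
    [0,0,0],
    [0,0,0.05],
    [0,0,0.2],
    [0,0,0.35],
  ],
  rot=[
    [0,0,0],
    [0,0,0],
    [0,0,0],
    [0,0,0],
    [0,0,0],
  ],
  claw=[-1,-1,-1,-1,-1],
)

```text
clock: 2.15
ee_pos: [0.5074, 0.4586, 0.1113]
tool_rot: [-0.001, -0.22, 0.975, -0.001]
wrist_force: [-0.4, -0.4, 0.2]
finger_gap: 0.0507
grasp_force: 42.5
```

```bash
python3 go.py .58 .1 .18 91.3 22;python3 - <<'E'
from plant import snapshot
import cv2
cv2.imwrite("pics/w2.png",snapshot("wrist")["image"][:,:,::-1])
E
```

```text
xyz [ 0.242 -1.195  0.229] rot [ 0.116 -0.483 -0.53 ] clock 2.15 gap 0.0507 42.52653658390045 pos [0.5074 0.4586 0.1113]
```

View pics/w2.png

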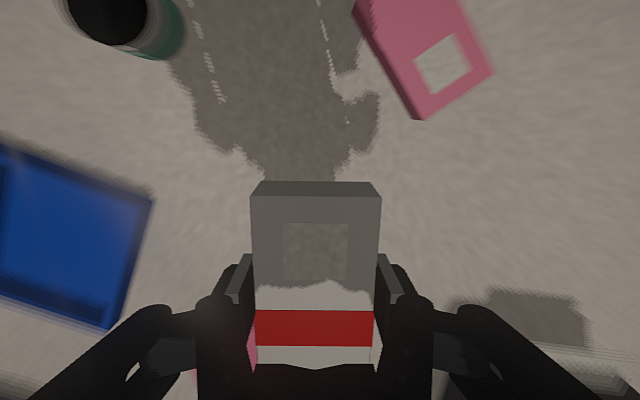

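The carton is gripped and square in the fingers (cols 250–380). Next, carry and tilt it over the stand.

Call:
servo_tool(
  xyz=[
    [0.04,-0.15,0.08],
    [0.08,-0.32,0.15],
    [0.12,-0.48,0.23],
    [0.16,-0.63,0.23],
    [0.2,-0.79,0.23],
  ],
  rot=[
    [0.023,-0.097,-0.106],
    [0.046,-0.193,-0.212],
    [0.07,-0.29,-0.318],
    [0.093,-0.386,-0.424],
    [0.116,-0.483,-0.53],
  ],
  claw=[-1,-1,-1,-1,-1],
)

```text
clock: 2.7
ee_pos: [0.5666, 0.229, 0.1823]
tool_rot: [0.196, -0.01, 0.981, 0.003]
wrist_force: [0.9, 0.1, -1.5]
finger_gap: 0.0513
grasp_force: 42.6
```

```bash
python3 go.py .608 -.009 .110 91.3 22
```

```text
xyz [ 0.138 -0.793 -0.241] rot [-0.004  0.013  0.003] clock 2.7 gap 0.0513 42.58017539978027 pos [0.5666 0.229  0.1823]
```

Call:
servo_tool(
  xyz=[
    [0.03,-0.16,0],
    [0.06,-0.32,0],
    [0.09,-0.48,0],
    [0.12,-0.64,-0.1],
    [0.138,-0.78,-0.2],
  ],
  rot=[
    [0,0,0],
    [0,0,0],
    [0,0,0],
    [0,0,0],
    [0,0,0],
  ],
  claw=[-1,-1,-1,-1,-1],
)

```text
clock: 3.2
ee_pos: [0.6072, 0.002, 0.1266]
tool_rot: [0.194, -0.011, 0.981, 0.002]
wrist_force: [-0.3, -0.8, -0.7]
finger_gap: 0.0512
grasp_force: 42.7
```

Call:
servo_tool(
  xyz=[
    [0,0,0],
    [0,0,0],
    [0,0,0],
    [0,0,0],
    [0,0,0],
  ],
  rot=[
    [0,0,0],
    [0,0,0],
    [0,0,0],
    [0,0,0],
    [0,0,0],
  ],
  claw=[-1,-1,-1,-1,-1],
)

```text
clock: 3.7
ee_pos: [0.6067, 0.0053, 0.1259]
tool_rot: [0.193, -0.012, 0.981, 0.003]
wrist_force: [0.3, -0.8, -1.5]
finger_gap: 0.0513
grasp_force: 42.7
```

```bash
python3 go.py .6366 -.0085 .0414 91.3 22;python3 - <<'E'
from plant import snapshot
import cv2
cv2.imwrite("pics/w3.png",snapshot("wrist")["image"][:,:,::-1])
E
```

```text
xyz [ 0.1   -0.046 -0.282] rot [-0.001  0.006 -0.003] clock 3.7 gap 0.0513 42.652469873428345 pos [0.6067 0.0053 0.1259]
```

View pics/w3.png

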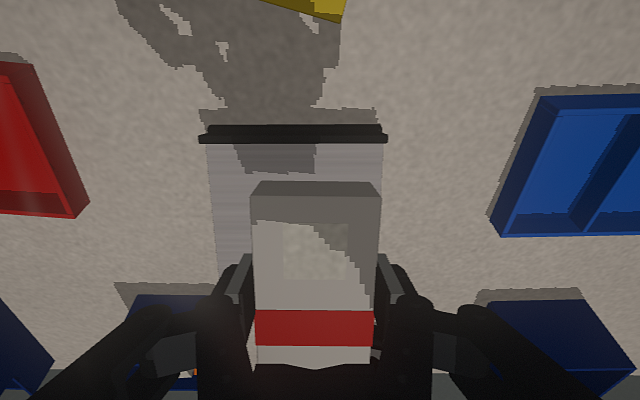

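Over the stand: the ledge is at rows 125–142, parallel to the carton's lower edge (row 182). I'll measure both with the wrist depth.

```bash
python3 - <<'E'
from h import *
from plant import snapshot
s=snapshot("wrist");w=cloud(s)
b=np.r_[w[155:225,214:232].reshape(-1,3),w[150:172,325:375].reshape(-1,3)];b=b[np.isfinite(b[:,2])]
A=np.c_[b[:,:2],np.ones(len(b))]
for _ in range(3):
    k=np.linalg.lstsq(A,b[:,2],rcond=None)[0];e=A@k-b[:,2];m=abs(e)<.005;A,b=A[m],b[m]
print("plane",k,"deg",np.degrees(np.arctan(np.hypot(k[0],k[1]))),np.degrees(np.arctan2(k[1],k[0])),e.std(),len(b))
n=np.array([-k[0],-k[1],1]);n/=np.linalg.norm(n);x=np.array([n[2],0,-n[0]]);x/=np.linalg.norm(x)
print("n",n)
O=np.array([.597,-.0094,k@[.597,-.0094,1]]);print("O",O)
loc=lambda p:np.stack([(p-O)@x,(p-O)[...,1],(p-O)@n],-1)*1000
for c in (220,230,290,370):
  print(c,[(r,*loc(w[r,c])[[0,2]].round(1)) for r in range(118,152,3)])
print("carton",[(r,*loc(w[r,315])[[0,2]].round(1)) for r in range(176,215,4)])
L=loc(w);print("ledge y:",L[130,200:390:1,1][[0,5,-8,-3]], "row130 z",L[130,[195,200,205,210,380,385,390],:].round(1).tolist())
E
```

```text
plane [ 0.40282966  0.01044868 -0.22412273] deg 21.947716811554884 1.4858161540896595 0.000703318738286538 2345
n [-0.3736347  -0.00969141  0.9275253 ]
O [ 0.597      -0.0094      0.01626835]
220 [(118, np.float64(-13.7), np.float64(-12.4)), (121, np.float64(-11.6), np.float64(-12.3)), (124, np.float64(-9.3), np.float64(-13.8)), (127, np.float64(-7.6), np.float64(-6.8)), (130, np.float64(-5.4), np.float64(-6.7)), (133, np.float64(-3.6), np.float64(-2.6)), (136, np.float64(-3.0), np.float64(13.5)), (139, np.float64(-1.0), np.float64(13.8)), (142, np.float64(0.9), np.float64(14.7)), (145, np.float64(4.7), np.float64(-0.3)), (148, np.float64(7.0), np.float64(-1.1)), (151, np.float64(9.0), np.float64(0.6))]
230 [(118, np.float64(-13.9), np.float64(-12.4)), (121, np.float64(-11.8), np.float64(-11.6)), (124, np.float64(-9.6), np.float64(-12.1)), (127, np.float64(-7.8), np.float64(-5.9)), (130, np.float64(-5.7), np.float64(-5.6)), (133, np.float64(-3.7), np.float64(-3.7)), (136, np.float64(-3.2), np.float64(13.6)), (139, np.float64(-1.1), np.float64(13.2)), (142, np.float64(0.8), np.float64
[... 1139 characters left out ...]
(151, np.float64(6.4), np.float64(0.7))]
carton [(176, np.float64(25.9), np.float64(0.4)), (180, np.float64(28.9), np.float64(0.6)), (184, np.float64(nan), np.float64(nan)), (188, np.float64(9.3), np.float64(103.4)), (192, np.float64(8.8), np.float64(112.1)), (196, np.float64(8.9), np.float64(117.8)), (200, np.float64(10.7), np.float64(117.0)), (204, np.float64(12.2), np.float64(117.5)), (208, np.float64(14.1), np.float64(116.8)), (212, np.float64(15.1), np.float64(118.6))]
ledge y: [-72.50726306 -68.40922817  64.57785121  69.50779127] row130 z [[-4.4, -76.1, -14.3], [-4.4, -72.5, -14.9], [-4.6, -68.4, -14.0], [-5.3, -62.4, -6.6], [-8.1, 62.9, -7.3], [-7.6, 68.8, -16.9], [-7.8, 72.0, -14.5]]
```

Call:
servo_tool(
  xyz=[
    [0.01,-0.04,-0.06],
    [0.04,-0.047,-0.13],
    [0.065,-0.047,-0.2],
    [0.085,-0.047,-0.26],
    [0.092,-0.047,-0.281],
  ],
  rot=[
    [0,0.006,0],
    [0,0.006,0],
    [0,0.006,0],
    [0,0.006,0],
    [0,0.006,0],
  ],
  claw=[-1,-1,-1,-1,-1],
)

```text
clock: 4.3
ee_pos: [0.6337, -0.0096, 0.0392]
tool_rot: [0.189, -0.012, 0.982, 0.003]
wrist_force: [-32.9, -0.7, 36.8]
finger_gap: 0.0511
grasp_force: 48.6
```

Call:
servo_tool(
  xyz=[
    [0,0,0],
    [0,0,0],
    [0,0,0],
    [0,0,0],
    [0,0,0],
  ],
  rot=[
    [0,0,0],
    [0,0,0],
    [0,0,0],
    [0,0,0],
    [0,0,0],
  ],
  claw=[-1,-1,-1,-1,-1],
)

```text
clock: 4.8
ee_pos: [0.634, -0.0099, 0.0408]
tool_rot: [0.19, -0.011, 0.982, 0.003]
wrist_force: [-0.2, -0.1, -1.8]
finger_gap: 0.0515
grasp_force: 43.2
```

```bash
python3 go.py .6342 -.0087 .0416 91.3 22
```

```text
xyz [0.001 0.004 0.003] rot [-0.001 -0.001 -0.001] clock 4.8 gap 0.0515 43.16840708255768 pos [ 0.634  -0.0099  0.0408]
```

Call:
servo_tool(
  xyz=[
    [0.001,0,-0.003],
    [0.001,0,-0.003],
    [0.001,0,-0.003],
    [0.001,0,-0.003],
    [0.001,0,-0.003],
  ],
  rot=[
    [0,0,0],
    [0,0,0],
    [0,0,0],
    [0,0,0],
    [0,0,0],
  ],
  claw=[-1,1,1,1,1],
)

```text
clock: 5.3
ee_pos: [0.6344, -0.01, 0.0397]
tool_rot: [0.19, -0.011, 0.982, 0.003]
wrist_force: [0.7, -0.1, -0.2]
finger_gap: 0.0853
grasp_force: 0.0
```

Call:
servo_tool(
  xyz=[
    [-0.02,0,0.05],
    [-0.06,0,0.149],
    [-0.1,0,0.248],
    [-0.13,0.1,0.32],
    [-0.16,0.2,0.4],
  ],
  rot=[
    [0,0,0],
    [0,0,0],
    [0,0,0],
    [0,0,0],
    [0,0,0],
  ],
  claw=[1,1,1,1,1],
)

```text
clock: 5.8
ee_pos: [0.5858, 0.05, 0.1607]
tool_rot: [0.19, -0.01, 0.982, 0.002]
wrist_force: [0.6, 0.5, -0.3]
finger_gap: 0.0856
grasp_force: 0.0
```

```bash
python3 go.py .4388 .3058 .12 3.4; python3 - <<'E'
from h import *
from plant import snapshot
s=snapshot("wrist");w=cloud(s)
cv2.imwrite("pics/w4.png",s["image"][:,:,::-1])
O=np.array([.597,-.0094,.0163]);n=np.array([-.3737,-.0097,.9275]);x=np.array([.9275,.021,.3737])
L=np.stack([(w-O)@x,w[...,1]+.0094,(w-O)@n],-1)*1000
m=(L[...,2]>20)&(L[...,2]<40)&(L[...,0]>-5)&(L[...,0]<110)&(abs(L[...,1])<60)
P=L[m];print(len(P),rect(P/1000),P[:,2].mean())
E
```

```text
xyz [-0.49   0.853 -0.136] rot [ 0.364  0.397 -1.925] clock 5.8 gap 0.0856 0.0 pos [0.5858 0.05   0.1607]
6689 [43.8 -0.4 84.5 53.3  0.1] 27.9803855623067
```

View pics/w4.png

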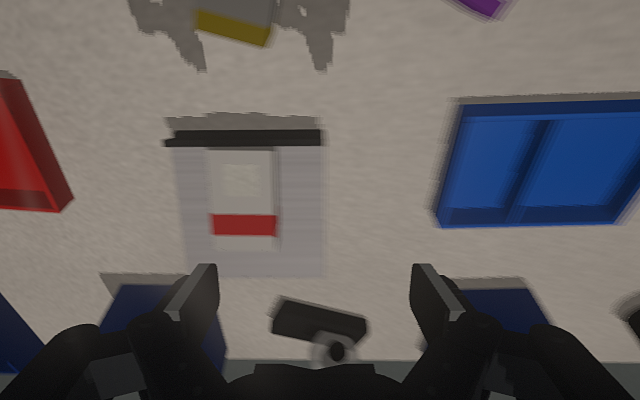

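The white carton lies flat against the ledge (x 43.8 mm, y −0.4, yaw 0.1°), at cols 207–280. Next is the jar.

Call:
servo_tool(
  xyz=[
    [-0.07,0.12,0],
    [-0.14,0.25,0],
    [-0.22,0.38,0],
    [-0.29,0.5,0],
    [-0.36,0.63,0],
  ],
  rot=[
    [0.034,0.036,-0.176],
    [0.068,0.072,-0.352],
    [0.102,0.108,-0.528],
    [0.136,0.144,-0.7],
    [0.17,0.18,-0.88],
  ],
  claw=[1,1,1,1,1],
)

```text
clock: 6.35
ee_pos: [0.4816, 0.2329, 0.1598]
tool_rot: [0.12, 0.302, 0.946, 0.004]
wrist_force: [0.1, 0.3, 0.3]
finger_gap: 0.0857
grasp_force: 0.0
```

```bash
python3 go.py .4388 .3058 .12 3.4
```

```text
xyz [-0.143  0.243 -0.133] rot [ 0.21   0.237 -1.131] clock 6.35 gap 0.0857 0.0 pos [0.4816 0.2329 0.1598]
```

Call:
servo_tool(
  xyz=[
    [-0.05,0.08,0],
    [-0.1,0.16,0],
    [-0.143,0.243,-0.05],
    [-0.143,0.243,-0.1],
    [-0.143,0.243,-0.13],
  ],
  rot=[
    [0.034,0.036,-0.18],
    [0.068,0.075,-0.36],
    [0.102,0.115,-0.54],
    [0.136,0.15,-0.72],
    [0.17,0.19,-0.9],
  ],
  claw=[1,1,1,1,1],
)

```text
clock: 6.85
ee_pos: [0.4389, 0.3053, 0.1193]
tool_rot: [0.024, 0.616, 0.787, 0.001]
wrist_force: [0.4, 0.3, 0.3]
finger_gap: 0.0856
grasp_force: 0.0
```

```bash
python3 go.py .4388 .3058 .095 3.4
```

```text
xyz [-0.     0.002 -0.081] rot [ 0.04   0.046 -0.233] clock 6.85 gap 0.0856 0.0 pos [0.4389 0.3053 0.1193]
```

Call:
servo_tool(
  xyz=[
    [0,0.002,-0.08],
    [0,0.002,-0.08],
    [0,0.002,-0.15],
    [0,0.002,-0.28],
    [0,0.002,-0.357],
  ],
  rot=[
    [0.03,0.03,-0.17],
    [0.04,0.046,-0.233],
    [0.04,0.046,-0.233],
    [0.04,0.046,-0.233],
    [0.04,0.046,-0.233],
  ],
  claw=[1,1,1,1,1],
)

```text
clock: 7.35
ee_pos: [0.4389, 0.3045, 0.011]
tool_rot: [0.001, 0.685, 0.729, -0.0]
wrist_force: [0.0, -0.3, 0.5]
finger_gap: 0.0853
grasp_force: 0.0
```

Call:
servo_tool(
  xyz=[
    [0,0,0],
    [0,0,0],
    [0,0,0],
    [0,0,0],
    [0,0,0],
  ],
  rot=[
    [0,0,0],
    [0,0,0],
    [0,0,0],
    [0,0,0],
    [0,0,0],
  ],
  claw=[1,-1,-1,-1,-1],
)

```text
clock: 7.85
ee_pos: [0.4408, 0.3057, 0.0154]
tool_rot: [0.001, 0.685, 0.729, 0.002]
wrist_force: [-0.4, -0.7, 6.9]
finger_gap: 0.0403
grasp_force: 40.2
```

Call:
servo_tool(
  xyz=[
    [0,0,0],
    [0,0,0.05],
    [0,0,0.15],
    [0,0,0.25],
    [0,0,0.25],
  ],
  rot=[
    [0,0,0],
    [0,0,0],
    [0,0,0],
    [0,0,0],
    [0,0,0],
  ],
  claw=[-1,-1,-1,-1,-1],
)

```text
clock: 8.35
ee_pos: [0.442, 0.3065, 0.0944]
tool_rot: [0.002, 0.685, 0.729, 0.005]
wrist_force: [-0.5, 0.2, -1.0]
finger_gap: 0.0411
grasp_force: 40.9
```

```bash
python3 go.py .6212 .2032 .09 3.4
```

```text
xyz [ 0.597 -0.344 -0.015] rot [-0.006  0.013 -0.005] clock 8.35 gap 0.0411 40.89950144290924 pos [0.442  0.3065 0.0944]
```

Call:
servo_tool(
  xyz=[
    [0.1,-0.05,0.05],
    [0.22,-0.13,0.05],
    [0.35,-0.2,0.05],
    [0.48,-0.27,0.05],
    [0.597,-0.344,0.05],
  ],
  rot=[
    [0,0,0],
    [0,0,0],
    [0,0,0],
    [0,0,0],
    [0,0,0],
  ],
  claw=[-1,-1,-1,-1,-1],
)

```text
clock: 8.85
ee_pos: [0.6201, 0.2008, 0.1033]
tool_rot: [0.001, 0.685, 0.729, 0.001]
wrist_force: [0.3, 1.4, -1.5]
finger_gap: 0.0411
grasp_force: 40.9
```

Call:
servo_tool(
  xyz=[
    [0,0,0],
    [0,0,0],
    [0,0,0],
    [0,0,0],
    [0,0,0],
  ],
  rot=[
    [0,0,0],
    [0,0,0],
    [0,0,0],
    [0,0,0],
    [0,0,0],
  ],
  claw=[-1,-1,-1,-1,-1],
)

```text
clock: 9.35
ee_pos: [0.6182, 0.2027, 0.1039]
tool_rot: [0.001, 0.684, 0.729, 0.001]
wrist_force: [-0.1, 0.1, -1.2]
finger_gap: 0.0409
grasp_force: 41.2
```

```bash
python3 go.py .6212 .2032 .02 3.4; python3 - <<'E'
from h import *
from plant import snapshot
s=snapshot("side");w=cloud(s)
cv2.imwrite("pics/s5.png",cv2.resize(s["image"][90:230,210:400,::-1],None,fx=4,fy=4))
E
```

```text
xyz [ 0.01   0.002 -0.28 ] rot [ 0.     0.003 -0.006] clock 9.35 gap 0.0409 41.1896538734436 pos [0.6182 0.2027 0.1039]
```

View pics/s5.png

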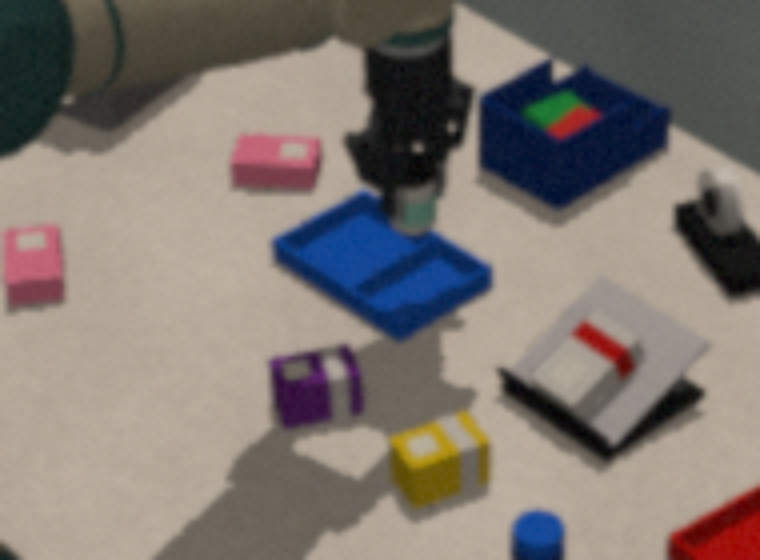

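The jar hangs upright over the tray's small cell (crop ~(415,210)). Lower it.

Call:
servo_tool(
  xyz=[
    [0.01,0.002,-0.1],
    [0.01,0.002,-0.18],
    [0.01,0.002,-0.24],
    [0.01,0.002,-0.265],
    [0.01,0.002,-0.273],
  ],
  rot=[
    [0,0,0],
    [0,0,0],
    [0,0,0],
    [0,0,0],
    [0,0,0],
  ],
  claw=[-1,-1,-1,-1,-1],
)

```text
clock: 9.9
ee_pos: [0.6213, 0.2026, 0.0209]
tool_rot: [0.001, 0.684, 0.729, 0.0]
wrist_force: [-0.3, 0.0, -1.2]
finger_gap: 0.041
grasp_force: 41.2
```

Call:
servo_tool(
  xyz=[
    [0,0,0],
    [0,0,0],
    [0,0,-0.003],
    [0,0,-0.006],
    [0,0,-0.006],
  ],
  rot=[
    [0,0,0],
    [0,0,0],
    [0,0,0],
    [0,0,0],
    [0,0,0],
  ],
  claw=[-1,-1,-1,-1,-1],
)

```text
clock: 10.4
ee_pos: [0.6219, 0.2025, 0.0199]
tool_rot: [0.001, 0.685, 0.729, 0.001]
wrist_force: [0.4, -0.6, -1.7]
finger_gap: 0.041
grasp_force: 41.2
```

Call:
servo_tool(
  xyz=[
    [0,0,-0.003],
    [0,0,-0.006],
    [0,0,-0.009],
    [0,0,-0.009],
    [0,0,-0.009],
  ],
  rot=[
    [0,0,0],
    [0,0,0],
    [0,0,0],
    [0,0,0],
    [0,0,0],
  ],
  claw=[-1,-1,-1,-1,-1],
)

```text
clock: 10.9
ee_pos: [0.6224, 0.2026, 0.0194]
tool_rot: [0.001, 0.685, 0.729, 0.001]
wrist_force: [-3.8, -1.2, 9.8]
finger_gap: 0.0407
grasp_force: 42.3
```

Call:
servo_tool(
  xyz=[
    [0,0,0.003],
    [0,0,0.003],
    [0,0,0.003],
    [0,0,0.003],
    [0,0,0.003],
  ],
  rot=[
    [0,0,0],
    [0,0,0],
    [0,0,0],
    [0,0,0],
    [0,0,0],
  ],
  claw=[0.4,0.4,0.4,0.4,0.4],
)

```text
clock: 11.4
ee_pos: [0.6218, 0.2024, 0.0177]
tool_rot: [0.001, 0.685, 0.729, 0.001]
wrist_force: [-1.3, -0.7, 0.1]
finger_gap: 0.0597
grasp_force: 0.0
```

Call:
servo_tool(
  xyz=[
    [0,0,0.05],
    [0,0,0.15],
    [0,0,0.28],
    [0,0,0.4],
    [0,-0.1,0.45],
  ],
  rot=[
    [0,0,0],
    [0,0,0],
    [0,0,0],
    [0,0,0],
    [0,0,0],
  ],
  claw=[0.4,0.4,0.4,0.4,1],
)

```text
clock: 11.9
ee_pos: [0.623, 0.1753, 0.1593]
tool_rot: [0.003, 0.683, 0.73, 0.004]
wrist_force: [0.8, 0.7, -0.2]
finger_gap: 0.0724
grasp_force: 0.0
```

```bash
python3 go.py .4751 .0027 .12 76.5; cat > trays.py <<'E'
from h import *
from plant import snapshot
w=cloud(snapshot("top"))
for n,c,a in(("red",(602.4,-277.9),-4.6),("blue",(618.1,255.1),3.4)):
    a=np.radians(a);d=w*1000-[*c,0]
    L=np.stack([d[...,0]*np.cos(a)+d[...,1]*np.sin(a),-d[...,0]*np.sin(a)+d[...,1]*np.cos(a),d[...,2]],-1)
    for k,lo,hi,zl in(("bottle",-84,-20,58),("carton",-16,84,40)):
        P=L[(abs(L[...,0])<54)&(L[...,1]>lo)&(L[...,1]<hi)&(L[...,2]>zl)&(L[...,2]<85)]
        if len(P)>30:print(n,k,len(P),rect(P/1000),"top z",np.median(P[:,2]).round(1))
E
python3 trays.py
```

```text
xyz [-0.493 -0.575 -0.131] rot [-0.011  0.009  1.615] clock 11.9 gap 0.0724 0.0 pos [0.623  0.1753 0.1593]
```

Call:
servo_tool(
  xyz=[
    [-0.1,-0.12,0],
    [-0.2,-0.23,0],
    [-0.3,-0.35,0],
    [-0.4,-0.47,0],
    [-0.493,-0.575,0],
  ],
  rot=[
    [0,0,0.18],
    [0,0,0.36],
    [0,0,0.54],
    [0,0,0.72],
    [-0.005,0.005,0.9],
  ],
  claw=[1,1,1,1,1],
)

```text
clock: 12.45
ee_pos: [0.4725, -0.0015, 0.1538]
tool_rot: [0.001, 0.387, 0.922, -0.002]
wrist_force: [0.9, -1.5, 0.4]
finger_gap: 0.0854
grasp_force: 0.0
```

Call:
servo_tool(
  xyz=[
    [0,0,-0.04],
    [0,0,-0.08],
    [0,0,-0.13],
    [0,0,-0.13],
    [0,0,-0.13],
  ],
  rot=[
    [0,0,0.18],
    [0,0,0.36],
    [0,0,0.54],
    [0,0,0.7],
    [0,0,0.715],
  ],
  claw=[1,1,1,1,1],
)

```text
clock: 12.95
ee_pos: [0.4739, -0.0001, 0.1144]
tool_rot: [0.001, 0.119, 0.993, -0.002]
wrist_force: [-0.3, -1.2, 0.2]
finger_gap: 0.0853
grasp_force: 0.0
```

```bash
python3 go.py .4751 .0027 .016 76.5; python3 - <<'E'
from h import *
from plant import snapshot
s=snapshot("wrist");w=cloud(s)
im=s["image"].astype(int)
m=(w[...,2]>.038)&(w[...,2]<.056)&(abs(w[...,0]-.475)<.06)&(abs(w[...,1])<.06)
print(rect(w[m]),m.sum())
E
python3 trays.py
```

```text
xyz [ 0.004  0.009 -0.328] rot [0.004 0.002 0.003] clock 12.95 gap 0.0853 0.0 pos [ 4.739e-01 -1.000e-04  1.144e-01]
[476.7   2.9  72.3  44.4 -13. ] 6444
blue bottle 183 [  0.1 -52.3  40.   37.4  -2.8] top z 67.8
```

The jar sits correctly in the blue tray. Grip the yellow carton.

Call:
servo_tool(
  xyz=[
    [0.009,0.01,-0.1],
    [0.009,0.01,-0.22],
    [0.009,0.01,-0.32],
    [0.009,0.01,-0.341],
    [0.009,0.01,-0.341],
  ],
  rot=[
    [0.004,0.002,0.01],
    [0.004,0.002,0.01],
    [0.004,0.002,0.01],
    [0.004,0.002,0.01],
    [0.004,0.002,0.01],
  ],
  claw=[1,1,1,1,1],
)

```text
clock: 13.55
ee_pos: [0.4765, 0.003, 0.0116]
tool_rot: [-0.001, 0.116, 0.993, -0.0]
wrist_force: [0.3, -0.4, 0.1]
finger_gap: 0.0857
grasp_force: 0.0
```

Call:
servo_tool(
  xyz=[
    [0,0,0],
    [0,0,0],
    [0,0,0],
    [0,0,0],
    [0,0,0],
  ],
  rot=[
    [0,0,0],
    [0,0,0],
    [0,0,0],
    [0,0,0],
    [0,0,0],
  ],
  claw=[-1,-1,-1,-1,-1],
)

```text
clock: 14.05
ee_pos: [0.4778, 0.0029, 0.0132]
tool_rot: [0.001, 0.116, 0.993, 0.0]
wrist_force: [-0.8, 0.4, 7.3]
finger_gap: 0.0437
grasp_force: 42.3
```

Call:
servo_tool(
  xyz=[
    [0,0,0],
    [0,0,0.08],
    [0,0,0.2],
    [0,0,0.34],
    [0,0,0.42],
  ],
  rot=[
    [0,0,0],
    [0,0,0],
    [0,0,0],
    [0,0,0],
    [0,0,0],
  ],
  claw=[-1,-1,-1,-1,-1],
)

```text
clock: 14.55
ee_pos: [0.4776, 0.0029, 0.1413]
tool_rot: [0.002, 0.116, 0.993, 0.0]
wrist_force: [1.8, 0.7, -0.7]
finger_gap: 0.044
grasp_force: 41.5
```

```bash
python3 go.py .6161 .289 .13 93.4
```

```text
xyz [ 0.462  0.954 -0.038] rot [-0.     0.006  0.371] clock 14.55 gap 0.044 41.45491003990173 pos [0.4776 0.0029 0.1413]
```

Call:
servo_tool(
  xyz=[
    [0.07,0.14,0],
    [0.14,0.29,0],
    [0.21,0.43,0],
    [0.28,0.58,0],
    [0.35,0.72,0],
  ],
  rot=[
    [0,0,0.08],
    [0,0,0.16],
    [0,0,0.24],
    [0,0,0.32],
    [0,0,0.371],
  ],
  claw=[-1,-1,-1,-1,-1],
)

```text
clock: 15.05
ee_pos: [0.5821, 0.221, 0.1377]
tool_rot: [0.0, -0.031, 1.0, 0.0]
wrist_force: [0.5, -0.7, -0.4]
finger_gap: 0.0436
grasp_force: 41.5
```

Call:
servo_tool(
  xyz=[
    [0.04,0.08,0],
    [0.08,0.16,0],
    [0.112,0.234,-0.04],
    [0.112,0.234,-0.06],
    [0.112,0.234,-0.06],
  ],
  rot=[
    [0,0,0],
    [0,0,0],
    [0,0,0],
    [0,0,0],
    [0,0,0],
  ],
  claw=[-1,-1,-1,-1,-1],
)

```text
clock: 15.55
ee_pos: [0.6144, 0.289, 0.1176]
tool_rot: [-0.001, -0.03, 1.0, -0.001]
wrist_force: [-0.6, -1.0, -1.2]
finger_gap: 0.0434
grasp_force: 41.5
```

```bash
python3 go.py .6161 .289 .02 93.4
```

```text
xyz [ 0.006  0.    -0.325] rot [ 0.002 -0.004 -0.001] clock 15.55 gap 0.0434 41.45621716976166 pos [0.6144 0.289  0.1176]
```

Call:
servo_tool(
  xyz=[
    [0.006,0,-0.1],
    [0.006,0,-0.2],
    [0.006,0,-0.28],
    [0.006,0,-0.315],
    [0.006,0,-0.322],
  ],
  rot=[
    [0,0,0],
    [0,0,0],
    [0,0,0],
    [0,0,0],
    [0,0,0],
  ],
  claw=[-1,-1,-1,-1,-1],
)

```text
clock: 16.05
ee_pos: [0.6165, 0.2882, 0.0222]
tool_rot: [-0.001, -0.029, 1.0, -0.0]
wrist_force: [0.2, 0.1, 0.4]
finger_gap: 0.0438
grasp_force: 41.5
```

Call:
servo_tool(
  xyz=[
    [0,0,0],
    [0,0,-0.003],
    [0,0,-0.006],
    [0,0,-0.009],
    [0,0,-0.009],
  ],
  rot=[
    [0,0,0],
    [0,0,0],
    [0,0,0],
    [0,0,0],
    [0,0,0],
  ],
  claw=[-1,-1,-1,-1,-1],
)

```text
clock: 16.55
ee_pos: [0.6171, 0.2893, 0.0205]
tool_rot: [0.0, -0.03, 1.0, 0.0]
wrist_force: [0.3, 0.1, -0.5]
finger_gap: 0.0437
grasp_force: 41.5
```

Call:
servo_tool(
  xyz=[
    [0,0,-0.004],
    [0,0,-0.007],
    [0,0,-0.01],
    [0,0,-0.01],
    [0,0,-0.01],
  ],
  rot=[
    [0,0,0],
    [0,0,0],
    [0,0,0],
    [0,0,0],
    [0,0,0],
  ],
  claw=[-1,-1,-1,-1,-1],
)

```text
clock: 17.05
ee_pos: [0.6171, 0.2892, 0.0173]
tool_rot: [0.0, -0.03, 1.0, 0.0]
wrist_force: [-0.2, -0.5, -0.2]
finger_gap: 0.0436
grasp_force: 41.5
```

Call:
servo_tool(
  xyz=[
    [0,0,-0.004],
    [0,0,-0.004],
    [0,0,-0.004],
    [0,0,-0.004],
    [0,0,-0.004],
  ],
  rot=[
    [0,0,0],
    [0,0,0],
    [0,0,0],
    [0,0,0],
    [0,0,0],
  ],
  claw=[-1,0.3,0.3,0.3,0.3],
)

```text
clock: 17.55
ee_pos: [0.617, 0.2891, 0.0159]
tool_rot: [-0.0, -0.03, 1.0, -0.0]
wrist_force: [-0.2, 0.1, 0.8]
finger_gap: 0.0553
grasp_force: 0.0
```

Call:
servo_tool(
  xyz=[
    [0,0,0.05],
    [0,0,0.15],
    [0,0,0.28],
    [0,0,0.42],
    [0,-0.15,0.45],
  ],
  rot=[
    [0,0,0],
    [0,0,0],
    [0,0,0],
    [0,0,0],
    [0,0,0],
  ],
  claw=[0.3,0.3,0.3,0.3,1],
)

```text
clock: 18.05
ee_pos: [0.6185, 0.2486, 0.1594]
tool_rot: [0.006, -0.033, 0.999, 0.002]
wrist_force: [0.9, -0.8, 0.6]
finger_gap: 0.0687
grasp_force: 0.0
```

```bash
python3 go.py .445 -.2864 .15 89.4
```

```text
xyz [-0.578 -1.783 -0.031] rot [-0.006  0.014 -0.097] clock 18.05 gap 0.0687 0.0 pos [0.6185 0.2486 0.1594]
```

Call:
servo_tool(
  xyz=[
    [-0.05,-0.15,0],
    [-0.1,-0.3,0],
    [-0.15,-0.45,0],
    [-0.2,-0.6,0],
    [-0.25,-0.75,0],
  ],
  rot=[
    [0,0,-0.02],
    [0,0,-0.04],
    [0,0,-0.06],
    [0,0,-0.08],
    [-0.006,0.014,-0.097],
  ],
  claw=[1,1,1,1,1],
)

```text
clock: 18.55
ee_pos: [0.5413, 0.0175, 0.1527]
tool_rot: [-0.005, 0.008, 1.0, -0.002]
wrist_force: [0.4, -0.1, 0.1]
finger_gap: 0.0853
grasp_force: 0.0
```

Call:
servo_tool(
  xyz=[
    [-0.05,-0.15,0],
    [-0.1,-0.3,0],
    [-0.15,-0.45,0],
    [-0.2,-0.6,0],
    [-0.25,-0.75,0],
  ],
  rot=[
    [0,0,0],
    [0,0,0],
    [0,0,0],
    [0,0,0],
    [0,0,0],
  ],
  claw=[1,1,1,1,1],
)

```text
clock: 19.05
ee_pos: [0.4664, -0.2076, 0.1527]
tool_rot: [-0.005, 0.008, 1.0, -0.003]
wrist_force: [0.2, -1.1, -0.2]
finger_gap: 0.0854
grasp_force: 0.0
```

Call:
servo_tool(
  xyz=[
    [-0.04,-0.14,-0.05],
    [-0.078,-0.283,-0.1],
    [-0.078,-0.283,-0.15],
    [-0.078,-0.283,-0.15],
    [-0.078,-0.283,-0.15],
  ],
  rot=[
    [0,0,0],
    [0,0,0],
    [0,0,0],
    [0,0,0],
    [0,0,0],
  ],
  claw=[1,1,1,1,1],
)

```text
clock: 19.55
ee_pos: [0.4441, -0.2901, 0.107]
tool_rot: [-0.005, 0.008, 1.0, -0.002]
wrist_force: [0.4, -0.9, 1.1]
finger_gap: 0.0852
grasp_force: 0.0
```

```bash
python3 - <<'E'
from h import *
from plant import snapshot
s=snapshot("wrist");w=cloud(s)
m=(w[...,2]>.038)&(w[...,2]<.056)&(abs(w[...,0]-.445)<.06)&(abs(w[...,1]+.286)<.06)
print(rect(w[m]),m.sum())
E
python3 go.py .445 -.2864 .012 89.4;python3 trays.py
```

```text
[ 4.464e+02 -2.869e+02  7.220e+01  4.450e+01 -1.000e-01] 6849
xyz [ 0.002  0.012 -0.318] rot [ 0.007 -0.012  0.006] clock 19.6 gap 0.0851 0.0 pos [ 0.4445 -0.29    0.1075]
blue bottle 184 [  0.7 -51.9  38.7  38.2   9.5] top z 67.7
blue carton 447 [-0.6 33.5 73.5 44.6  0.2] top z 50.1
```

The blue tray is complete. Now the green carton.

Call:
servo_tool(
  xyz=[
    [0.006,0.01,-0.1],
    [0.006,0.01,-0.22],
    [0.006,0.01,-0.3],
    [0.006,0.01,-0.318],
    [0.006,0.01,-0.318],
  ],
  rot=[
    [0.007,-0.012,0.012],
    [0.007,-0.012,0.012],
    [0.007,-0.012,0.012],
    [0.007,-0.012,0.012],
    [0.007,-0.012,0.012],
  ],
  claw=[1,1,1,1,1],
)

```text
clock: 20.15
ee_pos: [0.4459, -0.2872, 0.0112]
tool_rot: [-0.001, 0.003, 1.0, 0.001]
wrist_force: [-0.4, 0.7, 1.0]
finger_gap: 0.0854
grasp_force: 0.0
```

Call:
servo_tool(
  xyz=[
    [0,0,0],
    [0,0,0],
    [0,0,0],
    [0,0,0],
    [0,0,0],
  ],
  rot=[
    [0,0,0],
    [0,0,0],
    [0,0,0],
    [0,0,0],
    [0,0,0],
  ],
  claw=[-1,-1,-1,-1,-1],
)

```text
clock: 20.65
ee_pos: [0.4462, -0.2883, 0.0122]
tool_rot: [0.0, 0.004, 1.0, -0.0]
wrist_force: [-0.7, 1.8, 6.6]
finger_gap: 0.0436
grasp_force: 42.5
```

Call:
servo_tool(
  xyz=[
    [0,0,0],
    [0,0,0.08],
    [0,0,0.2],
    [0,0,0.3],
    [0,0,0.3],
  ],
  rot=[
    [0,0,0],
    [0,0,0],
    [0,0,0],
    [0,0,0],
    [0,0,0],
  ],
  claw=[-1,-1,-1,-1,-1],
)

```text
clock: 21.15
ee_pos: [0.4474, -0.2893, 0.1058]
tool_rot: [0.003, 0.004, 1.0, -0.002]
wrist_force: [0.2, 0.2, -0.5]
finger_gap: 0.0436
grasp_force: 41.6
```

```bash
python3 go.py .6051 -.244 .1 85.4
```

```text
xyz [ 0.526  0.151 -0.019] rot [ 0.005  0.007 -0.093] clock 21.15 gap 0.0436 41.63061797618866 pos [ 0.4474 -0.2893  0.1058]
```

Call:
servo_tool(
  xyz=[
    [0.14,0.04,0],
    [0.28,0.08,0],
    [0.41,0.12,0],
    [0.526,0.151,0],
    [0.526,0.151,0],
  ],
  rot=[
    [0,0,-0.03],
    [0,0,-0.06],
    [0,0,-0.093],
    [0,0,-0.093],
    [0,0.004,-0.093],
  ],
  claw=[-1,-1,-1,-1,-1],
)

```text
clock: 21.65
ee_pos: [0.6055, -0.2401, 0.0981]
tool_rot: [-0.003, 0.038, 0.999, 0.001]
wrist_force: [-0.7, -0.3, -2.0]
finger_gap: 0.0438
grasp_force: 41.6
```

Call:
servo_tool(
  xyz=[
    [0,0,0],
    [0,0,0],
    [0,0,0],
    [0,0,0],
    [0,0,0],
  ],
  rot=[
    [0,0,0],
    [0,0,0],
    [0,0,0],
    [0,0,0],
    [0,0,0],
  ],
  claw=[-1,-1,-1,-1,-1],
)

```text
clock: 22.15
ee_pos: [0.6029, -0.2428, 0.1011]
tool_rot: [-0.002, 0.04, 0.999, 0.0]
wrist_force: [0.8, -0.8, -0.6]
finger_gap: 0.0434
grasp_force: 41.6
```

```bash
python3 go.py .6051 -.244 .0195 85.4
```

```text
xyz [ 0.007 -0.004 -0.272] rot [-0.001 -0.005  0.001] clock 22.15 gap 0.0434 41.60880982875824 pos [ 0.6029 -0.2428  0.1011]
```

Lower to about 19.5 mm, then ease down as with the yellow carton.

Call:
servo_tool(
  xyz=[
    [0.007,-0.004,-0.1],
    [0.007,-0.004,-0.18],
    [0.007,-0.004,-0.24],
    [0.007,-0.004,-0.265],
    [0.007,-0.004,-0.272],
  ],
  rot=[
    [0,-0.005,0],
    [0,-0.005,0],
    [0,-0.005,0],
    [0,-0.005,0],
    [0,-0.005,0],
  ],
  claw=[-1,-1,-1,-1,-1],
)

```text
clock: 22.65
ee_pos: [0.6049, -0.2436, 0.0184]
tool_rot: [-0.001, 0.04, 0.999, 0.001]
wrist_force: [0.5, -0.4, -1.0]
finger_gap: 0.0436
grasp_force: 41.6
```

Call:
servo_tool(
  xyz=[
    [0,0,0],
    [0,0,-0.003],
    [0,0,-0.006],
    [0,0,-0.009],
    [0,0,-0.009],
  ],
  rot=[
    [0,0,0],
    [0,0,0],
    [0,0,0],
    [0,0,0],
    [0,0,0],
  ],
  claw=[-1,-1,-1,-1,-1],
)

```text
clock: 23.15
ee_pos: [0.6054, -0.2436, 0.0165]
tool_rot: [-0.0, 0.04, 0.999, 0.001]
wrist_force: [0.5, -0.4, -1.3]
finger_gap: 0.0435
grasp_force: 41.6
```

Call:
servo_tool(
  xyz=[
    [0,0,-0.004],
    [0,0,-0.005],
    [0,0,-0.005],
    [0,0,-0.005],
    [0,0,-0.005],
  ],
  rot=[
    [0,0,0],
    [0,0,0],
    [0,0,0],
    [0,0,0],
    [0,0,0],
  ],
  claw=[-1,-1,0.3,0.3,0.3],
)

```text
clock: 23.65
ee_pos: [0.6053, -0.2436, 0.0148]
tool_rot: [-0.0, 0.04, 0.999, 0.001]
wrist_force: [0.7, -0.0, -0.8]
finger_gap: 0.0555
grasp_force: 0.0
```

Call:
servo_tool(
  xyz=[
    [0,0,0],
    [0,0,0.08],
    [0,0,0.22],
    [0,0,0.36],
    [0,-0.15,0.4],
  ],
  rot=[
    [0,0,0],
    [0,0,0],
    [0,0,0],
    [0,0,0],
    [0,0,-0.15],
  ],
  claw=[0.3,0.3,0.3,0.3,1],
)

```text
clock: 24.15
ee_pos: [0.6085, -0.2857, 0.1419]
tool_rot: [0.004, 0.096, 0.995, -0.0]
wrist_force: [0.6, -1.1, 1.0]
finger_gap: 0.0683
grasp_force: 0.0
```

```bash
python3 go.py .4947 -.4525 .13 -4.6
```

```text
xyz [-0.379 -0.556 -0.04 ] rot [ 0.009  0.007 -1.856] clock 24.15 gap 0.0683 0.0 pos [ 0.6085 -0.2857  0.1419]
```

Call:
servo_tool(
  xyz=[
    [-0.08,-0.11,0],
    [-0.15,-0.22,0],
    [-0.23,-0.34,0],
    [-0.3,-0.45,0],
    [-0.379,-0.556,0],
  ],
  rot=[
    [0,0,-0.18],
    [0,0,-0.36],
    [0,0,-0.54],
    [0,0,-0.72],
    [0.005,0.003,-0.9],
  ],
  claw=[1,1,1,1,1],
)

```text
clock: 24.65
ee_pos: [0.4907, -0.4567, 0.1348]
tool_rot: [-0.001, 0.44, 0.898, 0.003]
wrist_force: [-0.0, -0.4, -0.5]
finger_gap: 0.0856
grasp_force: 0.0
```

Call:
servo_tool(
  xyz=[
    [0,0,0],
    [0,0,0],
    [0,0,-0.03],
    [0,0,-0.05],
    [0,0,-0.05],
  ],
  rot=[
    [0,0,-0.18],
    [0,0,-0.36],
    [0,0,-0.54],
    [0,0,-0.72],
    [0,0,-0.9],
  ],
  claw=[1,1,1,1,1],
)

```text
clock: 25.15
ee_pos: [0.4912, -0.4551, 0.1184]
tool_rot: [-0.002, 0.723, 0.69, 0.003]
wrist_force: [1.1, 0.3, 0.1]
finger_gap: 0.0853
grasp_force: 0.0
```

```bash
python3 - <<'E'
from h import *
from plant import snapshot
s=snapshot("wrist");w=cloud(s)
m=(w[...,2]>.056)&(w[...,2]<.074)&(abs(w[...,0]-.495)<.04)&(abs(w[...,1]+.453)<.04)
print(rect(w[m]),m.sum(),w[m].mean(0))
E
python3 go.py .4947 -.4525 .014 -4.6;python3 trays.py
```

```text
[ 496.9 -453.7   39.5   39.2  -62.2] 2914 [ 0.49677684 -0.45224429  0.06379164]
xyz [ 0.011  0.009 -0.35 ] rot [-0.007  0.003 -0.034] clock 25.2 gap 0.0853 0.0 pos [ 0.4914 -0.4552  0.119 ]
red carton 447 [-0.8 35.2 72.8 44.1  0.8] top z 50.2
blue bottle 182 [ -0.1 -51.6  38.5  38.4  53.1] top z 67.7
blue carton 444 [-1.2 33.7 72.7 44.3 -0.2] top z 50.2
```

The green carton is in. Now the amber bottle.

Call:
servo_tool(
  xyz=[
    [0.018,0.006,-0.06],
    [0.018,0.006,-0.15],
    [0.018,0.006,-0.26],
    [0.018,0.006,-0.353],
    [0.018,0.006,-0.353],
  ],
  rot=[
    [-0.007,0.003,-0.03],
    [-0.007,0.003,-0.03],
    [-0.007,0.003,-0.03],
    [-0.007,0.003,-0.03],
    [-0.007,0.003,-0.03],
  ],
  claw=[1,1,1,1,1],
)

```text
clock: 25.75
ee_pos: [0.495, -0.4515, 0.0088]
tool_rot: [-0.004, 0.728, 0.685, 0.0]
wrist_force: [0.4, 0.2, -1.3]
finger_gap: 0.0853
grasp_force: 0.0
```

Call:
servo_tool(
  xyz=[
    [0,0,0],
    [0,0,0],
    [0,0,0],
    [0,0,0],
    [0,0,0],
  ],
  rot=[
    [0,0,0],
    [0,0,0],
    [0,0,0],
    [0,0,0],
    [0,0,0],
  ],
  claw=[1,-1,-1,-1,-1],
)

```text
clock: 26.25
ee_pos: [0.4976, -0.4543, 0.0158]
tool_rot: [0.002, 0.729, 0.684, 0.0]
wrist_force: [-1.3, 0.3, 5.2]
finger_gap: 0.0411
grasp_force: 40.8
```

Call:
servo_tool(
  xyz=[
    [0,0,0],
    [0,0,0.08],
    [0,0,0.2],
    [0,0,0.3],
    [0,0,0.3],
  ],
  rot=[
    [0,0,0],
    [0,0,0],
    [0,0,0],
    [0,0,0],
    [0,0,0],
  ],
  claw=[-1,-1,-1,-1,-1],
)

```text
clock: 26.75
ee_pos: [0.4988, -0.4553, 0.11]
tool_rot: [0.005, 0.729, 0.684, 0.0]
wrist_force: [0.4, -1.2, -0.7]
finger_gap: 0.0409
grasp_force: 40.8
```

```bash
python3 go.py .5982 -.3297 .1 -4.6
```

```text
xyz [ 0.331  0.419 -0.033] rot [ 0.01   0.01  -0.021] clock 26.75 gap 0.0409 40.75653791427612 pos [ 0.4988 -0.4553  0.11  ]
```

Call:
servo_tool(
  xyz=[
    [0.08,0.1,0],
    [0.16,0.2,0],
    [0.25,0.31,0],
    [0.331,0.419,0],
    [0.331,0.419,0],
  ],
  rot=[
    [0,0,0],
    [0,0,-0.02],
    [0,0,-0.02],
    [0,0,-0.02],
    [0,0,-0.02],
  ],
  claw=[-1,-1,-1,-1,-1],
)

```text
clock: 27.25
ee_pos: [0.5987, -0.3229, 0.1022]
tool_rot: [-0.001, 0.733, 0.68, 0.001]
wrist_force: [0.4, -1.0, -1.3]
finger_gap: 0.041
grasp_force: 40.8
```

Call:
servo_tool(
  xyz=[
    [0,0,0],
    [0,0,0],
    [0,0,0],
    [0,0,0],
    [0,0,0],
  ],
  rot=[
    [0,0,0],
    [0,0,0],
    [0,0,0],
    [0,0,0],
    [0,0,0],
  ],
  claw=[-1,-1,-1,-1,-1],
)

```text
clock: 27.75
ee_pos: [0.5959, -0.3286, 0.104]
tool_rot: [0.001, 0.735, 0.678, 0.0]
wrist_force: [0.0, -0.4, -1.3]
finger_gap: 0.0411
grasp_force: 40.8
```

```bash
python3 go.py .5982 -.3297 .0205 -4.6
```

```text
xyz [ 0.008 -0.004 -0.278] rot [0.001 0.002 0.001] clock 27.75 gap 0.0411 40.80835461616516 pos [ 0.5959 -0.3286  0.104 ]
```

Call:
servo_tool(
  xyz=[
    [0.008,-0.004,-0.1],
    [0.008,-0.004,-0.18],
    [0.008,-0.004,-0.24],
    [0.008,-0.004,-0.27],
    [0.008,-0.004,-0.278],
  ],
  rot=[
    [0,0,0],
    [0,0,0],
    [0,0,0],
    [0,0,0],
    [0,0,0],
  ],
  claw=[-1,-1,-1,-1,-1],
)

```text
clock: 28.25
ee_pos: [0.5986, -0.3292, 0.0202]
tool_rot: [0.0, 0.735, 0.678, 0.0]
wrist_force: [0.0, 0.2, -0.2]
finger_gap: 0.0411
grasp_force: 40.8
```

Call:
servo_tool(
  xyz=[
    [0,0,-0.003],
    [0,0,-0.006],
    [0,0,-0.006],
    [0,0,-0.006],
    [0,0,-0.006],
  ],
  rot=[
    [0,0,0],
    [0,0,0],
    [0,0,0],
    [0,0,0],
    [0,0,0],
  ],
  claw=[-1,-1,-1,-1,-1],
)

```text
clock: 28.75
ee_pos: [0.5992, -0.3294, 0.0198]
tool_rot: [0.002, 0.735, 0.678, 0.0]
wrist_force: [0.5, 0.5, 2.1]
finger_gap: 0.0407
grasp_force: 41.1
```

Touching. Open part way, rise and move clear.

Call:
servo_tool(
  xyz=[
    [0,0,-0.002],
    [0,0,-0.002],
    [0,0,-0.002],
    [0,0,-0.002],
    [0,0,-0.002],
  ],
  rot=[
    [0,0,0],
    [0,0,0],
    [0,0,0],
    [0,0,0],
    [0,0,0],
  ],
  claw=[-1,0.4,0.4,0.4,0.4],
)

```text
clock: 29.25
ee_pos: [0.5986, -0.329, 0.0179]
tool_rot: [0.001, 0.735, 0.678, 0.0]
wrist_force: [-0.9, -0.1, -0.3]
finger_gap: 0.0598
grasp_force: 0.0
```

Call:
servo_tool(
  xyz=[
    [0,0,0],
    [0,0,0.08],
    [0,0,0.22],
    [0,0,0.37],
    [0,0,0.5],
  ],
  rot=[
    [0,0,0],
    [0,0,0],
    [0,0,0],
    [0,0,0],
    [0,0,0],
  ],
  claw=[0.4,0.4,0.4,0.4,0.4],
)

```text
clock: 29.75
ee_pos: [0.5988, -0.3292, 0.1708]
tool_rot: [0.001, 0.735, 0.678, 0.0]
wrist_force: [1.1, -0.9, 0.4]
finger_gap: 0.0596
grasp_force: 0.0
```

Call:
servo_tool(
  xyz=[
    [-0.1,-0.12,0.05],
    [-0.2,-0.25,0.05],
    [-0.3,-0.37,0.05],
    [-0.4,-0.5,0.05],
    [-0.45,-0.55,0.05],
  ],
  rot=[
    [0,0,0],
    [0,0,0],
    [0,0,0],
    [0,0,0],
    [0,0,0],
  ],
  claw=[0.4,0.4,0.4,0.4,0.4],
)

```text
clock: 30.25
ee_pos: [0.4606, -0.4974, 0.183]
tool_rot: [0.001, 0.736, 0.677, -0.0]
wrist_force: [-0.1, 0.7, 0.3]
finger_gap: 0.0598
grasp_force: 0.0
```

Call:
servo_tool(
  xyz=[
    [0,0,0],
    [0,0,0],
    [0,0,0],
    [0,0,0],
    [0,0,0],
  ],
  rot=[
    [0,0,0],
    [0,0,0],
    [0,0,0],
    [0,0,0],
    [0,0,0],
  ],
  claw=[0.4,0.4,0.4,0.4,0.4],
)

```text
clock: 30.75
ee_pos: [0.4646, -0.4933, 0.1833]
tool_rot: [0.001, 0.734, 0.679, 0.0]
wrist_force: [-0.5, -1.0, -0.1]
finger_gap: 0.0602
grasp_force: 0.0
```

```bash
python3 trays.py; python3 - <<'E'
from h import *
from plant import snapshot
s=snapshot("top");cv2.imwrite("pics/top9.png",s["image"][:,:,::-1])
E
```

```text
red bottle 186 [ -0.1 -50.7  39.2  37.4 -41.6] top z 68.1
red carton 442 [-1.1 35.  73.  43.6  0.4] top z 50.0
blue bottle 181 [  0.5 -52.5  40.   37.4  -2.3] top z 67.8
blue carton 447 [-0.3 33.4 75.  44.5 -0.9] top z 49.7
```

View pics/top9.png

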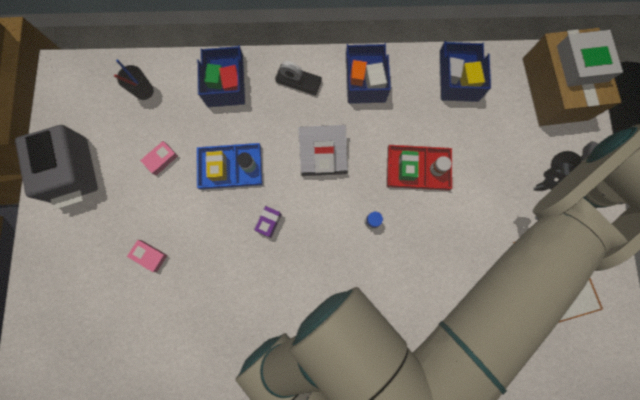

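The final view shows yellow (214,165) and jar (247,162) in the blue tray, and green (410,165) and amber (442,165) in the red tray. The white carton is on the stand (323,157), and violet (268,222) and the blue bottle (374,219) have not moved.

```bash
python3 -c "
from plant import manip
print(manip.sign_off())"
```

```text
the job is handed in; nothing more can be done
None
```

All five items are in place by the camera checks, the violet carton and dark blue bottle were left where they stood, and the job was handed in at about 31 s; sign-off returned no verdict.

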